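# Gather pressed cover boards on the binding jig

## Task

Take the metal keeper plate off the binding jig, then draw every cover board straight out from under its notebook and weight, leaving the notebook and weight lying where they are, and stack all the boards over the jig's two pins, flat on the block. Finish by putting the keeper plate back over the pins, flush on top of the boards; leave the other things on the stall alone.

Things in the scene. Friction and masses are not known exactly. Their poses are not given: they have to be found in the camera images.
- press_a: left pressing place (seen from the robot), fixed wooden plinth 110 x 124 x 20 mm; origin: centre of underside, -x its open front, +x its back. Two rails 5 mm high leave a channel 70 mm wide along x. Two posts at its front edge (x -55 to -45, y +-37 to +-57 mm, tops 56 mm above the table) hold back the notebook but let a board pass between them
- board_a: plain plywood board 160 x 60 x 6 mm, 50 g, holes of 11 mm at x = +-60 mm; lies in the channel of the left pressing place under notebook and weight, front end 60 mm out past the plinth, underside 20 mm above the table; drawing it takes 5 to 15 N. Origin: centre of underside, x along its length, z up; fits either way round. None when this place has no board
- book_a: thick black notebook 90 x 112 x 26 mm, about 0.28 kg, lying flat on the board of the left pressing place, 0 to 4 mm behind the posts; where no board lies (or once it is out) it rests on the rails about 1 mm lower. Origin at the centre of its underside
- weight_a: dark steel pressing weight, cylinder 48 mm diameter x 26 mm with a brass stud on top (42 mm in all), about 0.32 kg, standing about central on the notebook of the left pressing place; origin at the centre of its underside
- press_b: middle pressing place (seen from the robot), fixed wooden plinth 110 x 124 x 20 mm; origin: centre of underside, -x its open front, +x its back. Two rails 5 mm high leave a channel 70 mm wide along x. Two posts at its front edge (x -55 to -45, y +-37 to +-57 mm, tops 56 mm above the table) hold back the notebook but let a board pass between them
- board_b: plain plywood board 160 x 60 x 6 mm, 50 g, holes of 11 mm at x = +-60 mm; lies in the channel of the middle pressing place under notebook and weight, front end 60 mm out past the plinth, underside 20 mm above the table; drawing it takes 5 to 15 N. Origin: centre of underside, x along its length, z up; fits either way round. None when this place has no board
- book_b: thick black notebook 90 x 112 x 26 mm, about 0.28 kg, lying flat on the board of the middle pressing place, 0 to 4 mm behind the posts; where no board lies (or once it is out) it rests on the rails about 1 mm lower. Origin at the centre of its underside
- weight_b: dark steel pressing weight, cylinder 48 mm diameter x 26 mm with a brass stud on top (42 mm in all), about 0.32 kg, standing about central on the notebook of the middle pressing place; origin at the centre of its underside
- press_c: right pressing place (seen from the robot), fixed wooden plinth 110 x 124 x 20 mm; origin: centre of underside, -x its open front, +x its back. Two rails 5 mm high leave a channel 70 mm wide along x. Two posts at its front edge (x -55 to -45, y +-37 to +-57 mm, tops 56 mm above the table) hold back the notebook but let a board pass between them
- board_c: plain plywood board 160 x 60 x 6 mm, 50 g, holes of 11 mm at x = +-60 mm; lies in the channel of the right pressing place under notebook and weight, front end 60 mm out past the plinth, underside 20 mm above the table; drawing it takes 5 to 15 N. Origin: centre of underside, x along its length, z up; fits either way round. None when this place has no board
- book_c: thick black notebook 90 x 112 x 26 mm, about 0.28 kg, lying flat on the board of the right pressing place, 0 to 4 mm behind the posts; where no board lies (or once it is out) it rests on the rails about 1 mm lower. Origin at the centre of its underside
- weight_c: dark steel pressing weight, cylinder 48 mm diameter x 26 mm with a brass stud on top (42 mm in all), about 0.32 kg, standing about central on the notebook of the right pressing place; origin at the centre of its underside
- jig: binding jig, fixed at the robot's right: light wooden block 190 x 44 x 30 mm (fingers can straddle it) with two upright steel pins at x = +-60 mm, 8 mm diameter, 40 mm tall, the last 6 mm tapered. Origin: centre of underside, x along its length. The table on its +y side, as far as the right pressing place, is free for setting things down
- jig_top (a point): centre of the jig block's top face, 30 mm above the table, between the pins; axes as the jig's
- keeper: keeper plate, bare aluminium, 160 x 60 x 8 mm, 0.2 kg, holes of 11 mm at x = +-60 mm; at the start it lies on the jig over both pins. Origin at the centre of its underside, x along its length, z up. Symmetric: either way round fits
- glue: bystander: black plastic bottle, 48 mm diameter, 130 mm tall, standing at the far side; origin at the centre of its underside
- ledger: bystander: closed brown book 130 x 100 x 30 mm lying at the far right; origin at the centre of its underside
- stock: bystander: pile of two finished notebooks 120 x 90 x 50 mm at the far left; origin at the centre of its underside
- brush: bystander: flat paste brush lying beyond the far end of the jig; origin below its middle
Things that resemble listed ones, but are neither listed nor needed, are in the scene too. What is shaped like the book_c but orange is not meant.

How it is judged:
On the way, in this order (a step that is already met when the one before it is completed fails the run):
1. the keeper plate has been taken off the jig, clear of the pins (horizontal distance between keeper and jig_top above 0.05 m), for 0.2 s.
2. all the boards present are stacked flat over the jig's pins (horizontal distance between each of board_a, board_b, board_c and jig_top below 0.005 m and angle between the x axis of each of board_a, board_b, board_c and the x axis of jig, either way round below 0.06 rad and angle between each of board_a, board_b, board_c's own z axis and vertical below 0.04 rad and z of each of board_a, board_b, board_c in the frame of jig_top below 0.0145 m and z of any of board_a, board_b, board_c in the frame of jig_top below 0.002 m), for 0.3 s.
At the end, for the whole second after the job is handed in: All boards lie over both pins of the jig (centred within 5 mm, flat within 0.04 rad, the lowest on the block), the keeper flush on the topmost, all at rest; each notebook within 20 mm and each weight within 25 mm of its start, flat (all of step 2 and horizontal distance between keeper and jig_top below 0.005 m and angle between the x axis of keeper and the x axis of jig, either way round below 0.06 rad and angle between keeper's own z axis and vertical below 0.04 rad and z of keeper in the frame of jig_top below 0.0205 m and (z of keeper in the frame of board_a between 0.004 and 0.008 m or z of keeper in the frame of board_b between 0.004 and 0.008 m or z of keeper in the frame of board_c between 0.004 and 0.008 m) and z of keeper in the frame of board_a above 0.004 m and z of keeper in the frame of board_b above 0.004 m and z of keeper in the frame of board_c above 0.004 m and distance of each of book_a, book_b, book_c from where it was at the start of the episode below 0.02 m and distance of each of weight_a, weight_b, weight_c from where it was at the start of the episode below 0.025 m and angle between each of book_a, book_b, book_c's own z axis and vertical below 0.06 rad and angle between each of weight_a, weight_b, weight_c's own z axis and vertical below 0.08 rad and linear speed of each of board_a, board_b, board_c, keeper below 0.02 m/s); the robot touches nothing.
It fails at once if a notebook or weight of the pressing places pushed aside, lifted or tipped (notebook over 25 mm or 0.25 rad, weight over 30 mm) (distance of any of book_a, book_b, book_c from where it was at the start of the episode above 0.025 m or distance of any of weight_a, weight_b, weight_c from where it was at the start of the episode above 0.03 m or angle between any of book_a, book_b, book_c's own z axis and vertical above 0.25 rad).
It fails at once if a bystander (bottle, book, pile of notebooks, brush) moved more than 40 mm (distance of any of glue, ledger, stock, brush from where it was at the start of the episode above 0.04 m).
Of board_a, board_b, board_c only 2 to 3 are there at a start; the rules pass over those that are not, and their reading is None.
At some moment in a run one of keeper may be knocked a few centimetres aside while the robot is not near it.
Once in a run the grip may slacken for a moment while it holds something.
It also fails if it takes over 210 s, if anything falls off the work surface, if the arm or the gripper's body presses on something with over 40 N, if the wrist force passes 120 N, or if a joint passes its speed limit or range.

## Robot

A 7-joint arm with a two-finger parallel gripper is mounted at the origin on the work surface. World frame = base frame: x ahead of the robot, y to its left, z up, the work surface at z = 0. Lengths are in m, angles in rad, forces in N, time in s.
With the tool pointing down it reaches from about 0.4 to 0.85 m from the base axis. Payload 4.4 kg.
Tool frame: the origin (TCP) lies on the centre line of the jaws, within the pads' length; the fingertips stand 19 mm ahead of it and the grasp point (between the pads) is the TCP; z points along the fingers, y is the direction in which the jaws open and shut (so a half turn about z gives the same grasp; the last joint's range is limited). The gripper opens to 94 mm and grips with 3 to 60 N. Pads are 16 mm wide; open, the fingers measure 119 mm over their backs; the gripper's body (75 mm by 177 mm) begins 78 mm behind the grasp point.
Start: joints at [-1.383, 0.628, 0.038, 1.517, -0.027, 0.996, -0.02], TCP at [0.163, 0.629, 0.224] pointing down, gripper open.
Joint ranges: [-3.06, 3.06], [-0.37, 2.12], [-1.25, 1.32], [0.18, 2.47], [-1.1, 4.24], [0.23, 1.98], [-2.94, 2.94]. Speed limits (rad/s): [2.57, 2.57, 3.14, 3.14, 3.14, 3.14, 3.14].

## Interface

Orientations are given as a unit quaternion [x, y, z, w].
In Python, from bench import status, get_image, calibration, job, boxes_of, masks_of gives the robot as it stands.
- The arm moves only by the shell command python3 -m creep 'ROWS' [FORCE]. ROWS is JSON, a list of rows, each an object with "hand": the gripper's target within -1 to 1 (shut at 1, half-way at 0, fully open at -1); "delta_pos": the shift along the world's x, y, z in cm, a list of three; "twist": the turn about the world's z in rad. A call has 1 to 20 rows; each row is the pose to reach, as a shift and turn from the pose measured when the call began; what a row does not reach only later rows make up. A row lasts 1/8 s, in which the tool goes at most 62.5 mm and 10.7 degrees, less where a joint would pass 70% of its speed; a pose out of reach is approached as far as the arm can. A call with a gripper value outside its range is refused whole. The fingers move at their own pace and stop on an object; FORCE is the grip in N (left out, the last holds). Time passes only in rows, so rows that repeat a pose let the fingers close. It gives the time, the measured TCP pose, the force and the opening at its end, in the units of the state.
- status.observe(): the state, without advancing time (a new reading comes with each control period).
- get_image(name): name is "scene" or "top"; returns (picture, depth): 400x640x3 uint8, red, green, blue; 400x640 float32, m along the optical axis (not along the pixel's ray), 0 where there is no reading.
- calibration(name): a dict with "K" (3x3 intrinsics, pixels), "eye" and "rotation" of the camera in the world. Camera axes: x right, y up, looking along -z (the intrinsics and any distortion apply to the point x, -y, -z); pixel columns grow to the right and rows downward; lengths in m; the calibration is good to about 2 mm. A picture is of the moment at which its call begins. calibration takes no time and is no camera call.
- job.sign_off(): hands the job in, once; it reports no verdict.
Trained networks look in the newest picture that a camera, given by its name, has taken for a name from the list of things; names that differ only in an ending like _2 or _b are one class to them, and where a whole thing is asked for, a point or a joint stands for the part that bears it (a point fixed in the world has none). Each returns a list of dicts, best first, with "score" (0 to 1); they miss things now and then, are a little off and sometimes report something else, mostly with a low value. They report only what shows in the picture. A call takes as long as a camera call. They do not tell look-alikes from the thing itself.
- boxes_of(camera, target): "position" ([column, row] in pixels, amid what is visible of it).
- masks_of(camera, target): "mask" (400x640 bool, what is visible of it) and "position" ([column, row] in pixels, amid what is visible of it).
The state is a dict: "t": time; "joint_positions": joint angles; "joint_vel": joint speeds; "tau": joint torques, N m; "position": TCP position; "ee_rot": TCP orientation; "contact_force": force on the tool from outside, world axes, zero at the start; "ft_torque": the same for the moment, N m; "opening": finger opening in m.
Only numpy, scipy, OpenCV 4.12 (cv2) and the standard library are available. Lean on these libraries where they do the work, as an engineer would, in place of code of your own. Each camera call takes 0.05 s, during which the arm holds its last target. There are 200 camera calls.

## Working session

There is one attempt and no reset: what is moved stays moved. The work goes in short steps, Python scripts to look and compute and a shell command to move; the robot and the scene stay as the last step left them, time stands still between calls to the robot, and variables do not carry over. Pictures are saved under pics/ and viewed, about 12 in all and at most 16, crops included, and the job is handed in when it is done.

```bash
mkdir -p pics; ls; cat > h.py <<'E'
import numpy as np, cv2
from bench import status, get_image, calibration, job, boxes_of, masks_of
def snap(cam,fn=None):
    im,d=get_image(cam)
    if fn: cv2.imwrite('pics/'+fn,im[:,:,::-1])
    return im,d
def cloud(cam,d):
    c=calibration(cam);K=np.array(c['K']);R=np.array(c['rotation']);e=np.array(c['eye'])
    v,u=np.mgrid[0:d.shape[0],0:d.shape[1]]
    p=np.stack([(u-K[0,2])/K[0,0]*d,-(v-K[1,2])/K[1,1]*d,-d],-1)
    w=p@R.T+e; w[d<=0]=np.nan
    return w
E
python3 - <<'E'
from h import *
for c in('scene','top'):
    im,d=snap(c,c+'0.png'); k=calibration(c); print(c,k); np.save(c+'0.npy',cloud(c,d))
s=status.observe();print({k:np.round(v,3) for k,v in s.items()})
E
```

```text
pics
scene {'K': array([[368.03914633,   0.        , 316.77988003],
       [  0.        , 368.03914633, 197.87990085],
       [  0.        ,   0.        ,   1.        ]]), 'eye': array([1.28588826, 0.19882331, 0.78584251]), 'rotation': array([0.24993364, 0.30589639, 0.71991493, 0.57068649])}Traceback (most recent call last):
  File "<stdin>", line 3, in <module>
  File "h.py", line 11, in cloud
    w=p@R.T+e; w[d<=0]=np.nan
      ~^~~~
ValueError: matmul: Input operand 1 has a mismatch in its core dimension 0, with gufunc signature (n?,k),(k,m?)->(n?,m?) (size 4 is different from 3)
```

```bash
sed -i "s/R=np.array(c\['rotation'\])/R=Rotation.from_quat(c['rotation']).as_matrix()/; 1a from scipy.spatial.transform import Rotation" h.py
python3 - <<'E'
from h import *
for c in('scene','top'):
    im,d=snap(c,c+'0.png'); k=calibration(c); print(c,k); w=cloud(c,d);np.save(c+'0.npy',w); print(np.nanmedian(w.reshape(-1,3),0))
s=status.observe();print({k:np.round(v,3) for k,v in s.items()})
E
```

```text
scene {'K': array([[368.03914633,   0.        , 316.77988003],
       [  0.        , 368.03914633, 197.87990085],
       [  0.        ,   0.        ,   1.        ]]), 'eye': array([1.28588826, 0.19882331, 0.78584251]), 'rotation': array([0.24993364, 0.30589639, 0.71991493, 0.57068649])}
[0.47309119 0.02602188 0.00114926]
top {'K': array([[437.17896093,   0.        , 324.79917261],
       [  0.        , 437.17896093, 200.25348665],
       [  0.        ,   0.        ,   1.        ]]), 'eye': array([0.30271647, 0.02866919, 1.25077213]), 'rotation': array([-0.07016959,  0.07321142,  0.71527045, -0.69145101])}
[ 0.56626576  0.03467052 -0.00161827]
{'t': np.float64(0.15), 'joint_positions': array([-1.383,  0.629,  0.038,  1.518, -0.027,  0.996, -0.02 ]), 'joint_vel': array([ 0.002, -0.002,  0.001, -0.004, -0.002, -0.   ,  0.001]), 'tau': array([ 1.0000e-03, -5.5009e+01,  1.1450e+00, -1.8682e+01, -5.2000e-02,
        2.1000e-02,  0.0000e+00]), 'position': array([0.163, 0.629, 0.224]), 'ee_rot': array([ 0.127,  0.992, -0.001, -0.   ]), 'contact_force': array([ 0.326, -0.557,  0.909]), 'ft_torque': array([-0.008, -0.026,  0.037]), 'opening': np.float64(0.094)}
```

View pics/scene0.png

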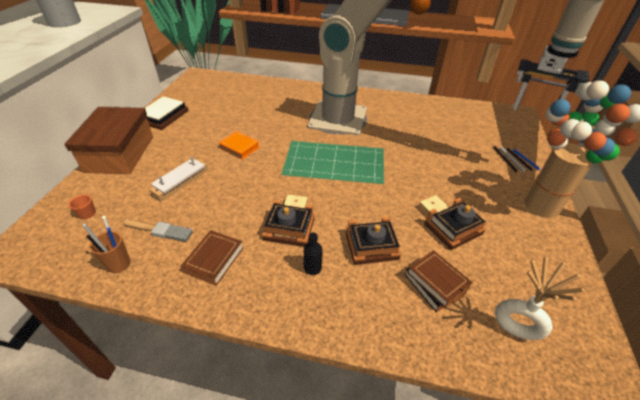

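View pics/top0.png

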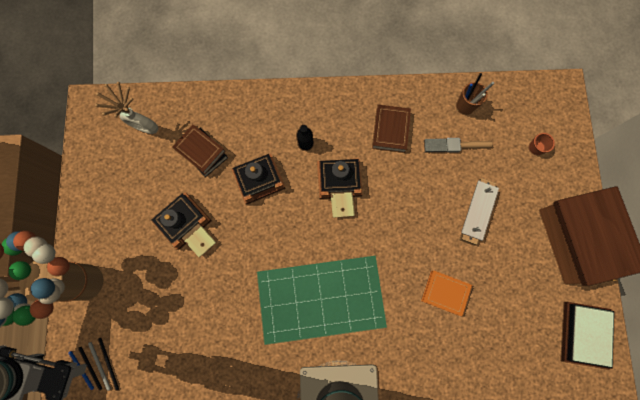

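The views show boards (pale yellow) at the left place (top 200,241) and the right place (343,205). The middle place has none. The keeper and jig are at (480,212), and the orange look-alike is at (447,292). Next I measure them.

```bash
cat >> h.py <<'E'
def rect(pts):
    "min-area rect in world xy (m) -> centre, (long,short), yaw of long axis"
    (c,(a,b),t)=cv2.minAreaRect((pts[:,:2]*1000).astype(np.float32))
    if a<b: a,b,t=b,a,t+90
    t=(t+90)%180-90
    return np.round(c,1),np.round([a,b],1),round(t,1)
E
python3 - <<'E'
from h import *
import bench
im,d=snap('top');w=cloud('top',d)
for n in('keeper','jig','board_a','book_a','weight_a','press_a','glue','ledger','brush','stock'):
    for m in masks_of('top',n):
        if m['score']<.3: continue
        k=cv2.erode(m['mask'].astype(np.uint8),np.ones((2,2)))>0
        p=w[k];p=p[~np.isnan(p[:,0])]
        if len(p)<5: continue
        z=np.percentile(p[:,2],[5,50,95]).round(3)
        print(n,round(m['score'],2),np.round(m['position']),len(p),'z',z,rect(p[abs(p[:,2]-z[1])<.008]))
t=w[300:340,400:430].reshape(-1,3);print('table z',np.nanmean(t[:,2]),np.nanstd(t[:,2]))
E
```

```text
keeper 0.85 [479. 211.] 1111 z [0.033 0.037 0.041] (array([ 509.3, -417.4]), array([160.5,  60.8]), -23.2)
keeper 0.6 [303. 140.] 297 z [0.02  0.084 0.131] (array([724.8,  70.4]), array([42.3, 27.3]), 89.7)
jig 0.6 [471. 233.] 153 z [0.013 0.028 0.06 ] (array([ 509.9, -413.6]), array([187.8,  42.1]), -21.6)
board_a 0.75 [196. 240.] 516 z [0.02  0.025 0.029] (array([452.1, 377.9]), array([72.9, 57.2]), 41.2)
board_a 0.67 [342. 200.] 460 z [0.02  0.025 0.029] (array([541.2, -29.9]), array([69.2, 56.9]), 3.1)
book_a 0.94 [261. 177.] 875 z [0.036 0.05  0.054] (array([629.6, 212.3]), array([109.6,  88.6]), -69.0)
book_a 0.81 [182. 220.] 857 z [0.045 0.051 0.055] (array([512.4, 432.5]), array([110. ,  86.4]), -48.2)
book_a 0.73 [338. 179.] 940 z [0.034 0.051 0.055] (array([620.4, -25.1]), array([111.9,  93.3]), -87.8)
book_a 0.71 [444. 292.] 1340 z [0.021 0.025 0.029] (array([ 284.1, -307.1]), array([113. ,  88.8]), 68.0)
book_a 0.64 [268. 192.] 220 z [0.005 0.02  0.055] (array([607.7, 172.6]), array([148.3,  75.3]), -27.1)
weight_a 0.8 [252. 174.] 201 z [0.066 0.076 0.092] (array([634.2, 
[... 316 characters left out ...]
 array([114.4,  14.2]), -68.3)
press_a 0.64 [305. 140.] 305 z [0.018 0.084 0.131] (array([727. ,  69.9]), array([43.2, 31. ]), -76.3)
press_a 0.63 [326. 190.] 133 z [0.009 0.027 0.056] (array([587.8,  -4.7]), array([153. ,  78.7]), 54.9)
glue 0.65 [304. 140.] 335 z [0.012 0.084 0.131] (array([728.9,  70.5]), array([45., 35.]), -75.8)
ledger 0.83 [391. 126.] 1428 z [0.014 0.029 0.033] (array([ 768.4, -185.8]), array([129. ,  98.4]), -9.5)
brush 0.89 [448. 147.] 615 z [0.01  0.017 0.022] (array([ 711.1, -381.3]), array([198.7,  39.3]), 89.8)
stock 0.59 [197. 152.] 1444 z [0.012 0.048 0.053] (array([715.8, 380.1]), array([118.1,  90. ]), 49.5)
table z -0.0006092056385375497 0.004166581722536368
```

```bash
python3 -m creep '[{"hand":-1,"delta_pos":[5,-5,0],"twist":0},{"hand":-1,"delta_pos":[10,-12,0],"twist":0},{"hand":-1,"delta_pos":[14,-17,0],"twist":0},{"hand":-1,"delta_pos":[18,-23,0],"twist":0},{"hand":-1,"delta_pos":[21,-28,0],"twist":0},{"hand":-1,"delta_pos":[25,-33,0],"twist":0},{"hand":-1,"delta_pos":[28,-39,0],"twist":0},{"hand":-1,"delta_pos":[31,-44,0],"twist":0},{"hand":-1,"delta_pos":[33,-50,0],"twist":0},{"hand":-1,"delta_pos":[34,-56,0],"twist":0},{"hand":-1,"delta_pos":[34,-62,0],"twist":-0.05},{"hand":-1,"delta_pos":[34,-68,0],"twist":-0.1},{"hand":-1,"delta_pos":[34,-74,0],"twist":-0.13},{"hand":-1,"delta_pos":[34.6,-80,0],"twist":-0.13},{"hand":-1,"delta_pos":[34.6,-86,0],"twist":-0.13},{"hand":-1,"delta_pos":[34.6,-92,0],"twist":-0.13},{"hand":-1,"delta_pos":[34.6,-98,-3],"twist":-0.13},{"hand":-1,"delta_pos":[34.6,-104.6,-6],"twist":-0.13},{"hand":-1,"delta_pos":[34.6,-104.6,-8],"twist":-0.13},{"hand":-1,"delta_pos":[34.6,-104.6,-8],"twist":-0.13}]'
```

```text
t: 3.2
position: [0.5061, -0.4189, 0.1414]
ee_rot: [0.193, 0.981, 0.0, -0.003]
contact_force: [-0.9, 0.2, 0.6]
opening: 0.0935
```

```bash
python3 - <<'E'
from h import *
w=np.load('top0.npy');im=cv2.imread('pics/top0.png')
print(im[190:235:5,462:502:4].sum(-1))
c=im[170:255,440:520];cv2.imwrite('pics/jigc.png',cv2.resize(c,None,fx=7,fy=7,interpolation=cv2.INTER_CUBIC))
E
```

```text
[[317 314 365 332 531 541 206 299 545 384]
 [276 294 363 506 529 538 532 538 545 160]
 [317 339 321 527 532 540 539 537 467 262]
 [257 338 368 528 527 531 532 539 184 343]
 [347 344 537 526 531 532 536 545 187 345]
 [321 303 528 527 531 534 530 366 333 326]
 [316 500 529 525 524 533 535 184 304 342]
 [284 533 527 528 536 530 528 294 345 359]
 [429 531 533 188 263 522 204 350 329 319]]
```

View pics/jigc.png

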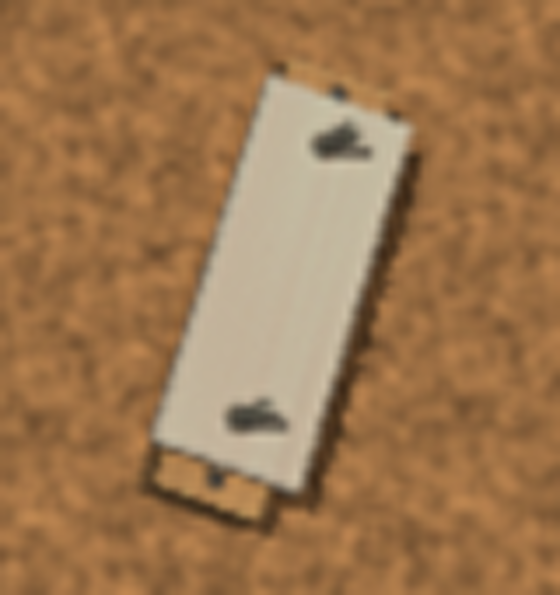

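```bash
cat >> h.py <<'E'
def onplane(cam,uv,z):
    c=calibration(cam);K=np.array(c['K']);R=Rotation.from_quat(c['rotation']).as_matrix();e=np.array(c['eye'])
    uv=np.atleast_2d(uv).astype(float)
    r=np.stack([(uv[:,0]-K[0,2])/K[0,0],-(uv[:,1]-K[1,2])/K[1,1],-np.ones(len(uv))],-1)@R.T
    return e+r*((z-e[2])/r[:,2])[:,None]
def proj(cam,P):
    c=calibration(cam);K=np.array(c['K']);R=Rotation.from_quat(c['rotation']).as_matrix()
    p=(np.atleast_2d(P)-c['eye'])@R
    return np.stack([K[0,0]*p[:,0]/-p[:,2]+K[0,2],K[1,1]*-p[:,1]/-p[:,2]+K[1,2]],-1)
def fitrect(img,cam,z,c0,yaw0,L,W,f):
    "fit rectangle L x W (m) at height z: maximise contrast of score image f(img) inside vs ring outside"
    from scipy.optimize import minimize
    from scipy.ndimage import map_coordinates
    s=f(img.astype(float))
    g=np.stack(np.meshgrid(np.linspace(-L/2-.012,L/2+.012,80),np.linspace(-W/2-.012,W/2+.012,50)),-1).reshape(-1,2)
    ins=(abs(g[:,0])<L/2)&(abs(g[:,1])<W/2)
    def cost(q):
        a=np.radians(q[2]);R=np.array([[np.cos(a),-np.sin(a)],[np.sin(a),np.cos(a)]])
        P=np.c_[g@R.T+q[:2]/1000,np.full(len(g),z)];uv=proj(cam,P)
        v=map_coordinates(s,[uv[:,1],uv[:,0]],order=1,mode='nearest')
        return v[~ins].mean()-v[ins].mean()
    r=minimize(cost,[c0[0]*1000,c0[1]*1000,yaw0],method='Nelder-Mead',options=dict(initial_simplex=np.array([c0[0]*1000,c0[1]*1000,yaw0])+np.array([[0,0,0],[6,0,0],[0,6,0],[0,0,3]])))
    return r.x.round(1),round(r.fun,2)
E
python3 - <<'E'
from h import *
f=lambda s:np.clip(s.min(-1),60,175)/115
for c in('top','scene'):
    im=cv2.imread(f'pics/{c}0.png')[:,:,::-1]
    print(c,fitrect(im,c,.038,(.509,-.417),-22,.16,.06,f))
    fy=lambda s:(np.clip(s[...,1],60,200)/140)
    print(fitrect(im,c,.026,(.461,.386),41,.055,.06,fy),fitrect(im,c,.026,(.541,-.03),3,.055,.06,fy))
im=cv2.imread('pics/top0.png')[:,:,::-1]
print(im[241,200],im[205,343],im[212,480],im[260,460])
print(onplane('top',[[440+217/7,170+480/7],[440+338/7,170+93/7]],.03))
E
```

```text
top (array([ 511.3, -416.8,  -23. ]), np.float64(-0.68))
(array([447.6, 373.7,  39. ]), np.float64(-0.56)) (array([548.5, -28.5,   1.2]), np.float64(-0.5))
scene (array([ 511.3, -415.6,  -22.6]), np.float64(-0.52))
(array([446.8, 372. ,  34.7]), np.float64(-0.49)) (array([ 5.275e+02, -3.040e+01, -5.000e-01]), np.float64(-0.49))
[196 170 110] [195 168 110] [194 179 154] [151 106  65]
[[ 0.43066461 -0.38651557  0.03      ]
 [ 0.58792986 -0.45236074  0.03      ]]
```

```bash
python3 -m creep '[{"hand":-1,"delta_pos":[0.5,0.3,-3],"twist":-0.01},{"hand":-1,"delta_pos":[0.5,0.3,-7],"twist":-0.01},{"hand":-1,"delta_pos":[0.5,0.3,-10],"twist":-0.01},{"hand":-1,"delta_pos":[0.5,0.3,-10.7],"twist":-0.01},{"hand":-1,"delta_pos":[0.5,0.3,-10.7],"twist":-0.01},{"hand":-1,"delta_pos":[0.5,0.3,-10.7],"twist":-0.01}]' && python3 -m creep '[{"hand":0,"delta_pos":[0,0,0],"twist":0},{"hand":1,"delta_pos":[0,0,0],"twist":0},{"hand":1,"delta_pos":[0,0,0],"twist":0},{"hand":1,"delta_pos":[0,0,0],"twist":0},{"hand":1,"delta_pos":[0,0,0],"twist":0},{"hand":1,"delta_pos":[0,0,0],"twist":0},{"hand":1,"delta_pos":[0,0,0],"twist":0}]' 30
```

```text
t: 3.95
position: [0.5123, -0.4164, 0.0363]
ee_rot: [0.198, 0.98, -0.0, -0.001]
contact_force: [0.1, -0.6, -0.1]
opening: 0.094
t: 4.82
position: [0.512, -0.4173, 0.0365]
ee_rot: [0.198, 0.98, -0.001, -0.001]
contact_force: [-1.6, -3.0, 1.3]
opening: 0.0596
```

```bash
python3 -m creep '[{"hand":0,"delta_pos":[0,0,0],"twist":0},{"hand":-0.2,"delta_pos":[0,0,0],"twist":0},{"hand":-0.4,"delta_pos":[0,0,0.5],"twist":0},{"hand":-0.4,"delta_pos":[0,0,1.5],"twist":0},{"hand":-0.4,"delta_pos":[0,0,1.5],"twist":0},{"hand":1,"delta_pos":[0,0,1.5],"twist":0},{"hand":1,"delta_pos":[0,0,1.5],"twist":0},{"hand":1,"delta_pos":[0,0,1.5],"twist":0},{"hand":1,"delta_pos":[0,0,1.5],"twist":0},{"hand":1,"delta_pos":[0,0,3],"twist":0},{"hand":1,"delta_pos":[0,0,6],"twist":0},{"hand":1,"delta_pos":[0,0,8],"twist":0},{"hand":1,"delta_pos":[0,0,8],"twist":0},{"hand":1,"delta_pos":[0,0,8],"twist":0}]' 30; python3 - <<'E'
from h import *
snap('top','lift.png')
c=cv2.imread('pics/lift.png')[140:280,400:560];cv2.imwrite('pics/liftc.png',cv2.resize(c,None,fx=5,fy=4))
E
```

```text
t: 6.58
position: [0.5114, -0.4165, 0.1156]
ee_rot: [0.198, 0.98, -0.0, -0.002]
contact_force: [0.5, 0.4, -3.3]
opening: 0.0595
```

View pics/liftc.png

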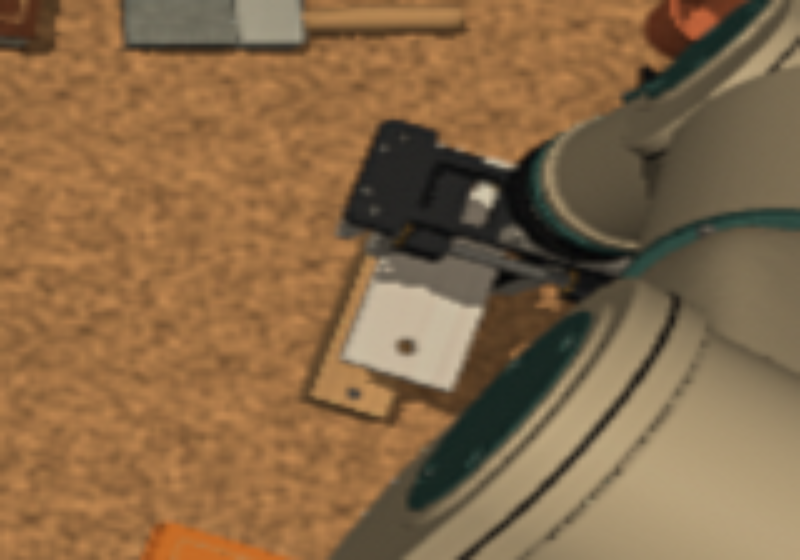

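```bash
python3 -m creep '[{"hand":1,"delta_pos":[2,5,0],"twist":0},{"hand":1,"delta_pos":[4,10,0],"twist":0},{"hand":1,"delta_pos":[5,12,0],"twist":0},{"hand":1,"delta_pos":[5,12,-3],"twist":0},{"hand":1,"delta_pos":[5,12,-6],"twist":0},{"hand":1,"delta_pos":[5,12,-8.5],"twist":0},{"hand":1,"delta_pos":[5,12,-9.2],"twist":0},{"hand":1,"delta_pos":[5,12,-9.2],"twist":0}]' && python3 -m creep '[{"hand":0.2,"delta_pos":[0,0,0],"twist":0},{"hand":0,"delta_pos":[0,0,0],"twist":0},{"hand":-0.5,"delta_pos":[0,0,0],"twist":0},{"hand":-1,"delta_pos":[0,0,1],"twist":0},{"hand":-1,"delta_pos":[0,0,5],"twist":0},{"hand":-1,"delta_pos":[0,0,11],"twist":0},{"hand":-1,"delta_pos":[0,5,16],"twist":0},{"hand":-1,"delta_pos":[0,10,16],"twist":0},{"hand":-1,"delta_pos":[0,16,16],"twist":0},{"hand":-1,"delta_pos":[0,22,16],"twist":0},{"hand":-1,"delta_pos":[0,28,16],"twist":0},{"hand":-1,"delta_pos":[0,34,16],"twist":0},{"hand":-1,"delta_pos":[0,40,16],"twist":0}]'; python3 - <<'E'
from h import *
snap('top','b.png');snap('scene','bs.png')
c=cv2.imread('pics/b.png')[140:260,380:540];cv2.imwrite('pics/bc.png',cv2.resize(c,None,fx=5,fy=5,interpolation=cv2.INTER_CUBIC))
E
```

```text
t: 7.62
position: [0.5608, -0.2971, 0.0231]
ee_rot: [0.198, 0.98, -0.0, -0.003]
contact_force: [-0.9, -0.8, -1.8]
opening: 0.0596
t: 9.25
position: [0.561, 0.1049, 0.1843]
ee_rot: [0.198, 0.98, 0.0, -0.002]
contact_force: [1.1, 0.0, -0.5]
opening: 0.0938
```

View pics/bc.png

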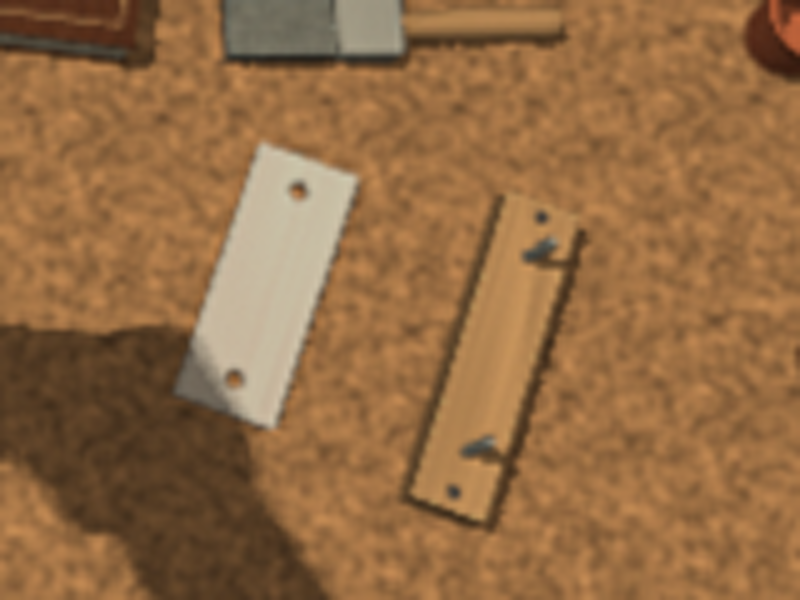

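```bash
python3 - <<'E'
from h import *
f=lambda s:np.clip(s.min(-1),60,175)/115
fj=lambda s:(np.clip(s[...,1],60,170)/110)
for c,n in(('top','b'),('scene','bs')):
    im=cv2.imread(f'pics/{n}.png')[:,:,::-1]
    print(c,'keeper',fitrect(im,c,.008,(.561,-.297),-22.5,.16,.06,f),'jig',fitrect(im,c,.03,(.511,-.416),-22.7,.19,.044,fj))
P=lambda a,z:onplane('top',np.array(a)/5+[380,140],z)
for a,z in(([[542,216],[453,491]],.03),([[524,260],[463,456]],.03),([[553,242],[493,438]],.07),([[298,190],[233,379]],.008)):
    p=P(a,z)*1000;q=p[0]-p[1];print(z,p[:,:2].round(1).tolist(),p.mean(0)[:2].round(1),np.hypot(*q[:2]).round(1),np.degrees(np.arctan2(q[1],q[0])).round(1))
im=cv2.imread('pics/bs.png')
uv=proj('scene',[.511,-.416,.05])[0].astype(int);print(uv)
c=im[uv[1]-40:uv[1]+40,uv[0]-60:uv[0]+60];cv2.imwrite('pics/bsc.png',cv2.resize(c,None,fx=6,fy=6,interpolation=cv2.INTER_CUBIC))
E
```

```text
top keeper (array([ 561.1, -295.7,  -22.7]), np.float64(-0.71)) jig (array([ 511.5, -417.5,  -23. ]), np.float64(-0.3))
scene keeper (array([ 559.9, -297. ,  -22.8]), np.float64(-0.57)) jig (array([ 510.9, -418.5,  -22.3]), np.float64(-0.24))
0.03 [[588.2, -452.7], [431.7, -385.5]] [ 510.  -419.1] 170.3 -23.3
0.03 [[562.7, -439.6], [451.2, -393.1]] [ 507.  -416.3] 120.7 -22.6
0.07 [[563.8, -441.4], [455.7, -396.6]] [ 509.7 -419. ] 117.1 -22.5
0.008 [[613.8, -320.0], [502.9, -272.8]] [ 558.4 -296.4] 120.5 -23.1
[178 171]
```

View pics/bsc.png

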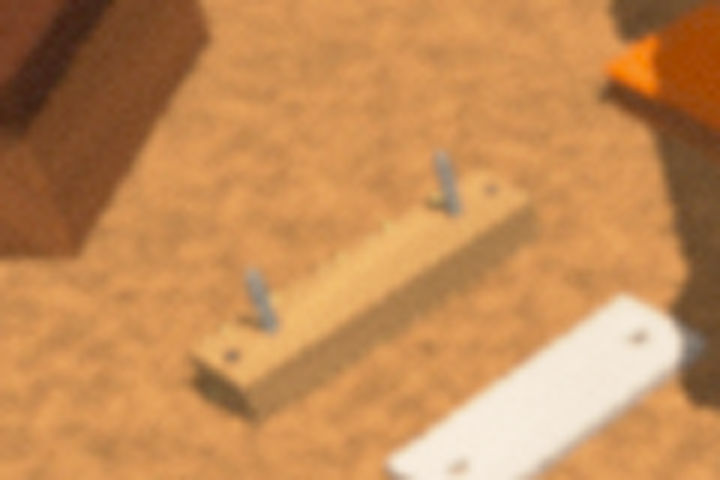

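```bash
cat >> h.py <<'E'
def boardpts(im,cam,c0,r,z=.026):
    "board coloured pixels within r of c0, projected to z; -> front-part rect"
    s=im.astype(float);m=(s[...,1]>138)&(s[...,2]>80)&(s[...,2]<s[...,1]-30)
    P=onplane(cam,np.stack(np.meshgrid(np.arange(640),np.arange(400)),-1).reshape(-1,2),z)
    k=m.ravel()&(np.hypot(P[:,0]-c0[0],P[:,1]-c0[1])<r)
    return P[k]
E
python3 - <<'E'
from h import *
for cam,n in(('top','top0'),('scene','scene0')):
  im=cv2.imread(f'pics/{n}.png')[:,:,::-1]
  for nm,c0,yaw in(('a',(.455,.380),41),('c',(.541,-.03),2),('b',(.57,.19),21)):
    p=boardpts(im,cam,c0,.06)
    if len(p)<20: print(cam,nm,len(p));continue
    print(cam,nm,len(p),rect(p))
    for y in(yaw-3,yaw-1.5,yaw,yaw+1.5,yaw+3):
        a=np.radians(y);u=np.array([np.cos(a),np.sin(a)]);v=np.array([-u[1],u[0]])
        s=p[:,:2]@u;t=p[:,:2]@v
        f=np.percentile(s,[1,99]);tt=np.percentile(t,[1,99]);
        print('  ',y,'front',((f[0]*u+tt.mean()*v)*1000).round(1),'w',(np.ptp(tt)*1000).round(1),'len',(np.ptp(f)*1000).round(1))
E
```

```text
top a 454 (array([449.3, 374.2]), array([62.3, 60.2]), 40.7)
   38 front [425.6 355.6] w 58.9 len 60.7
   39.5 front [426.  355.2] w 58.8 len 60.5
   41 front [426.5 354.6] w 59.0 len 60.4
   42.5 front [427. 354.] w 59.1 len 60.5
   44 front [427.2 352.9] w 58.9 len 61.1
top c 463 (array([540.8, -28.7]), array([65.9, 60.6]), 2.9)
   -1 front [507.8 -28.2] w 60.5 len 66.3
   0.5 front [508.3 -29.3] w 59.9 len 65.3
   2 front [508.5 -30.2] w 59.2 len 64.8
   3.5 front [508.4 -31. ] w 59.0 len 65.0
   5 front [508.3 -31.9] w 59.1 len 65.2
top b 0
scene a 415 (array([434. , 372.8]), array([92.1, 78.6]), -33.6)
   38 front [404.3 353.7] w 90.7 len 72.1
   39.5 front [404.6 352.9] w 90.0 len 72.3
   41 front [405.2 351.7] w 90.2 len 72.1
   42.5 front [406.1 350.9] w 90.2 len 72.0
   44 front [407.  350.2] w 89.9 len 72.0
scene c 386 (array([516.9, -29.7]), array([114.7,  71.5]), -87.9)
   -1 front [483.4 -29.6] w 106.5 len 68.5
   0.5 front [483.3 -30.6] w 106.5 len 68.8
   2 front [483.2 -31.5] w 106.3 len 68.9
   3.5 front [483.5 -32.4] w 106.1 len 68.7
   5 front [483.5 -33.4] w 106.0 len 68.8
scene b 251 (array([540.8, 180.1]), array([109.7,  51.5]), -76.5)
   18 front [515.9 171.5] w 103.1 len 50.9
   19.5 front [515.9 170.7] w 103.1 len 50.7
   21 front [516.1 169.9] w 103.1 len 50.7
   22.5 front [516.2 169.1] w 103.0 len 50.5
   24 front [516.4 168.3] w 102.8 len 50.9
```

```bash
python3 -m creep '[{"hand":-1,"delta_pos":[-1.4,-5,0],"twist":0.15},{"hand":-1,"delta_pos":[-2.8,-10,0],"twist":0.3},{"hand":-1,"delta_pos":[-2.8,-13.4,-3],"twist":0.43},{"hand":-1,"delta_pos":[-2.8,-13.4,-7],"twist":0.43},{"hand":-1,"delta_pos":[-2.8,-13.4,-7],"twist":0.43},{"hand":-1,"delta_pos":[-2.8,-13.4,-7],"twist":0.43}]'; python3 - <<'E'
from h import *
print(status.observe()['position'],status.observe()['ee_rot'])
snap('top','c1.png');snap('scene','c1s.png')
a=cv2.imread('pics/c1.png')[130:250,270:430];b=cv2.imread('pics/c1s.png')[160:280,210:370]
cv2.imwrite('pics/c1c.png',np.vstack([cv2.resize(x,(400,300),interpolation=cv2.INTER_CUBIC) for x in(a,b)]))
E
```

```text
t: 10.1
position: [0.5331, -0.0208, 0.1151]
ee_rot: [-0.022, 1.0, 0.002, -0.002]
contact_force: [0.4, -0.5, 0.1]
opening: 0.0939
[ 0.53308586 -0.02083438  0.11513118] [-0.02177973  0.99975807  0.00196401 -0.00236348]
```

View pics/c1c.png

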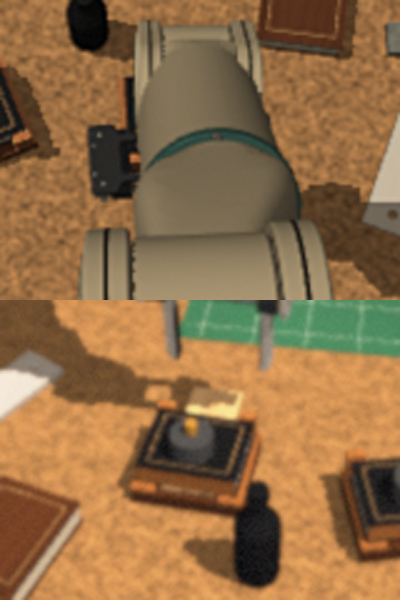

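```bash
python3 -m creep '[{"hand":-1,"delta_pos":[0,-0.9,0],"twist":0},{"hand":-1,"delta_pos":[0,-0.9,-3],"twist":0},{"hand":-1,"delta_pos":[0,-0.9,-6],"twist":0},{"hand":-1,"delta_pos":[0,-0.9,-8.5],"twist":0},{"hand":-1,"delta_pos":[0,-0.9,-9.1],"twist":0},{"hand":-1,"delta_pos":[0,-0.9,-9.1],"twist":0},{"hand":-1,"delta_pos":[0,-0.9,-9.1],"twist":0}]' && python3 -m creep '[{"hand":0,"delta_pos":[0,0,0],"twist":0},{"hand":1,"delta_pos":[0,0,0],"twist":0},{"hand":1,"delta_pos":[0,0,0],"twist":0},{"hand":1,"delta_pos":[0,0,0],"twist":0},{"hand":1,"delta_pos":[0,0,0],"twist":0},{"hand":1,"delta_pos":[0,0,0],"twist":0},{"hand":1,"delta_pos":[0,0,0],"twist":0}]' 45
```

```text
t: 11.08
position: [0.5344, -0.0298, 0.0256]
ee_rot: [-0.022, 1.0, 0.002, -0.001]
contact_force: [-0.5, -0.3, -0.3]
opening: 0.0942
t: 11.95
position: [0.5343, -0.0298, 0.0256]
ee_rot: [-0.022, 1.0, 0.002, -0.001]
contact_force: [0.0, -0.3, 3.4]
opening: 0.0596
```

```bash
python3 -m creep '[{"hand":1,"delta_pos":[-0.5,-0.02,0],"twist":0},{"hand":1,"delta_pos":[-1,-0.04,0],"twist":0},{"hand":1,"delta_pos":[-1.7,-0.07,0],"twist":0},{"hand":1,"delta_pos":[-2.4,-0.1,0],"twist":0},{"hand":1,"delta_pos":[-3.1,-0.13,0],"twist":0},{"hand":1,"delta_pos":[-3.8,-0.16,0],"twist":0},{"hand":1,"delta_pos":[-4.5,-0.19,0],"twist":0},{"hand":1,"delta_pos":[-5.2,-0.22,0],"twist":0},{"hand":1,"delta_pos":[-5.2,-0.22,0],"twist":0}]' && python3 -m creep '[{"hand":0.2,"delta_pos":[0,0,0],"twist":0},{"hand":-0.1,"delta_pos":[0,0,0],"twist":0},{"hand":-0.5,"delta_pos":[0,0,0],"twist":0},{"hand":-0.5,"delta_pos":[0,0,0],"twist":0}]'; python3 - <<'E'
from h import *
snap('top','c2.png');snap('scene','c2s.png')
b=cv2.imread('pics/c2s.png')[150:270,220:380]
cv2.imwrite('pics/c2c.png',np.vstack([cv2.resize(x,(560,420),interpolation=cv2.INTER_CUBIC) for x in(b,)]))
E
```

```text
t: 13.08
position: [0.486, -0.0319, 0.0263]
ee_rot: [-0.022, 1.0, 0.002, 0.003]
contact_force: [4.7, 0.8, -0.0]
opening: 0.0593
t: 13.58
position: [0.4848, -0.0318, 0.0261]
ee_rot: [-0.022, 1.0, 0.002, 0.002]
contact_force: [-0.1, 0.2, -0.2]
opening: 0.07
```

View pics/c2c.png

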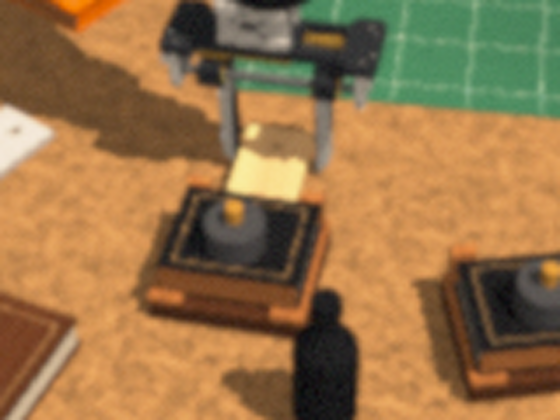

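```bash
python3 -m creep '[{"hand":-0.7,"delta_pos":[0,0,0],"twist":0},{"hand":-0.7,"delta_pos":[2,0.1,0],"twist":0},{"hand":-0.7,"delta_pos":[4,0.2,0],"twist":0},{"hand":-0.7,"delta_pos":[5.5,0.23,0],"twist":0},{"hand":-0.7,"delta_pos":[5.5,0.23,0],"twist":0},{"hand":-0.7,"delta_pos":[5.5,0.23,0],"twist":0},{"hand":0.3,"delta_pos":[5.5,0.23,0],"twist":0},{"hand":1,"delta_pos":[5.5,0.23,0],"twist":0},{"hand":1,"delta_pos":[5.5,0.23,0],"twist":0},{"hand":1,"delta_pos":[5.5,0.23,0],"twist":0},{"hand":1,"delta_pos":[5.5,0.23,0],"twist":0},{"hand":1,"delta_pos":[5.5,0.23,0],"twist":0}]' 45 && python3 -m creep '[{"hand":1,"delta_pos":[-0.5,-0.02,0],"twist":0},{"hand":1,"delta_pos":[-1.2,-0.05,0],"twist":0},{"hand":1,"delta_pos":[-2,-0.08,0],"twist":0},{"hand":1,"delta_pos":[-2.8,-0.11,0],"twist":0},{"hand":1,"delta_pos":[-3.6,-0.15,0],"twist":0},{"hand":1,"delta_pos":[-4.4,-0.18,0],"twist":0},{"hand":1,"delta_pos":[-5.2,-0.22,0],"twist":0},{"hand":1,"delta_pos":[-6,-0.25,0],"twist":0},{"hand":1,"delta_pos":[-7,-0.29,0],"twist":0},{"hand":1,"delta_pos":[-8,-0.33,0],"twist":0},{"hand":1,"delta_pos":[-8,-0.33,0],"twist":0}]'; python3 - <<'E'
from h import *
im,d=snap('top','c3.png');snap('scene','c3s.png')
a=cv2.imread('pics/c3.png')[130:270,260:420];b=cv2.imread('pics/c3s.png')[130:270,220:380]
cv2.imwrite('pics/c3c.png',np.hstack([cv2.resize(x,(400,350),interpolation=cv2.INTER_CUBIC) for x in(a,b)]))
E
```

```text
t: 15.18
position: [0.5399, -0.0295, 0.0262]
ee_rot: [-0.022, 1.0, 0.002, 0.002]
contact_force: [-1.8, 0.1, 1.2]
opening: 0.0591
t: 16.55
position: [0.4592, -0.0329, 0.0267]
ee_rot: [-0.022, 1.0, 0.002, 0.001]
contact_force: [-0.1, 0.1, 0.0]
opening: 0.0592
```

View pics/c3c.png

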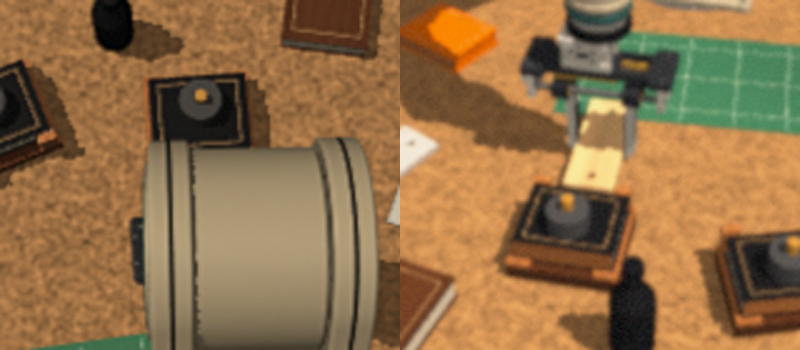

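```bash
python3 -m creep '[{"hand":1,"delta_pos":[0,0,3],"twist":0},{"hand":1,"delta_pos":[0,0,8],"twist":0},{"hand":1,"delta_pos":[0.5,-5,12],"twist":-0.1},{"hand":1,"delta_pos":[1,-10,12],"twist":-0.2},{"hand":1,"delta_pos":[2,-15,12],"twist":-0.3},{"hand":1,"delta_pos":[3,-20,12],"twist":-0.4},{"hand":1,"delta_pos":[4,-26,12],"twist":-0.44},{"hand":1,"delta_pos":[5,-32,12],"twist":-0.44},{"hand":1,"delta_pos":[5.2,-38,12],"twist":-0.44},{"hand":1,"delta_pos":[5.2,-38.5,8],"twist":-0.44},{"hand":1,"delta_pos":[5.2,-38.5,7.5],"twist":-0.44},{"hand":1,"delta_pos":[5.2,-38.5,7.5],"twist":-0.44},{"hand":1,"delta_pos":[5.2,-38.5,7.5],"twist":-0.44}]'; python3 - <<'E'
from h import *
im,d=snap('top','c4.png');ims,ds=snap('scene','c4s.png')
s=status.observe();T=s['position'];n=s['ee_rot'];print(T.round(4),s['opening'],'jaw',np.degrees(2*np.arctan2(n[1],n[0]))-90)
a=im[160:260,420:540,::-1];b=ims[120:220,118:238,::-1]
cv2.imwrite('pics/c4c.png',np.hstack([cv2.resize(x,(400,333),interpolation=cv2.INTER_CUBIC) for x in(a,b)]))
E
```

```text
t: 18.27
position: [0.5141, -0.4172, 0.1033]
ee_rot: [0.196, 0.981, 0.001, 0.003]
contact_force: [0.5, 0.0, 0.6]
opening: 0.0595
[ 0.5138 -0.4175  0.1033] 0.05901837423408639 jaw 67.40165989529746
```

View pics/c4c.png

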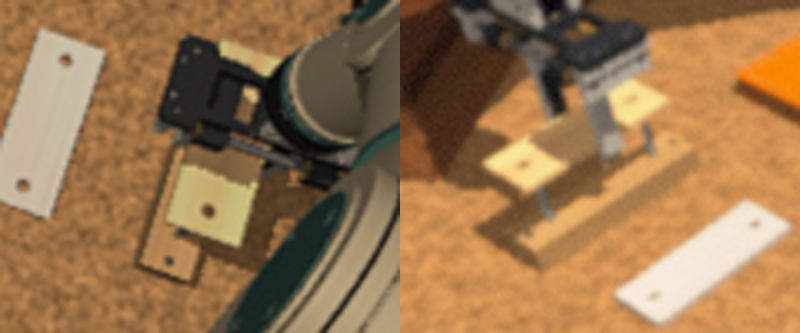

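```bash
cat >> h.py <<'E'
def dark(im,uv,r=4):
    "subpixel centroid of the spot darker than its surroundings, near uv"
    g=im.astype(float).sum(-1);u,v=np.round(uv).astype(int)
    p=g[v-r:v+r+1,u-r:u+r+1];w=np.clip(np.percentile(p,60)-40-p,0,None)
    y,x=np.mgrid[-r:r+1,-r:r+1];k=np.hypot(x,y)<=r;w=w*k
    return np.array([u+(w*x).sum()/w.sum(),v+(w*y).sum()/w.sum()])
def holes(im,cam,uvs,z,ref):
    q=[dark(im,u,3) for u in uvs];p=onplane(cam,q,z)[:,:2]*1000
    a=np.radians(-22.7);R=np.array([[np.cos(a),np.sin(a)],[-np.sin(a),np.cos(a)]])
    print(cam,np.round(q,1).tolist(),'world',p.round(1).tolist(),'rel ref in jig axes',((p-np.array(ref)[:2]*1000)@R.T).round(1).tolist())
E
python3 - <<'E'
from h import *
T=status.observe()['position']
im=cv2.imread('pics/c4.png');ims=cv2.imread('pics/c4s.png')
holes(ims,'scene',[(154.9,170.1),(186.4,149.7)],.103,T)
holes(im,'top',[(482.4,223.3)],.103,T)
# keeper holes again, known (approx) at 560.8,-297.1
b=cv2.imread('pics/b.png');bs=cv2.imread('pics/bs.png')
holes(b,'top',[(439.6,178),(426.7,215.8)],.008,[.5608,-.2971])
holes(bs,'scene',[(118+457/6,131+467/6),(118+638/6,131+338/6)],.008,[.5608,-.2971])
# pins in scene: tips / bases
O=np.array([118,131]);
for a,z in(([[455,213],[270,330]],.03),([[441,155],[253,271]],.07)):
    p=onplane('scene',np.array(a)/6+O,z)[:,:2]*1000;print(z,p.round(1).tolist(),p.mean(0).round(1))
E
```

```text
scene [[154.6, 169.0], [187.1, 149.3]] world [[573.8, -442.8], [462.8, -396.9]] rel ref in jig axes [[65.1, -0.2], [-55.1, -0.7]]
top [[482.1, 222.9]] world [[463.5, -395.3]] rel ref in jig axes [[-55.0, 1.1]]
top [[439.4, 177.5], [426.2, 215.2]] world [[615.3, -319.4], [504.6, -271.8]] rel ref in jig axes [[58.9, 0.5], [-61.6, 1.6]]
scene [[194.0, 208.5], [224.1, 186.8]] world [[614.3, -320.5], [503.4, -272.9]] rel ref in jig axes [[58.4, -1.0], [-62.3, 0.2]]
0.03 [[456.0, -394.8], [566.0, -442.5]] [ 511.  -418.7]
0.07 [[456.6, -393.1], [566.1, -439.6]] [ 511.3 -416.4]
```

```bash
python3 -m creep '[{"hand":1,"delta_pos":[-0.75,0.15,0],"twist":0},{"hand":1,"delta_pos":[-0.75,0.15,0],"twist":0},{"hand":1,"delta_pos":[-0.75,0.15,-1],"twist":0},{"hand":1,"delta_pos":[-0.75,0.15,-2],"twist":0},{"hand":1,"delta_pos":[-0.75,0.15,-2.8],"twist":0},{"hand":1,"delta_pos":[-0.75,0.15,-3.2],"twist":0},{"hand":1,"delta_pos":[-0.75,0.15,-3.2],"twist":0}]'
```

```text
t: 19.25
position: [0.5062, -0.4159, 0.0707]
ee_rot: [0.196, 0.981, 0.001, 0.003]
contact_force: [0.0, -0.3, 0.2]
opening: 0.0592
```

Board bottom is about 0.064, below the pin tips, and there is no contact force. I go on down.

```bash
python3 -m creep '[{"hand":1,"delta_pos":[0,0,-0.7],"twist":0},{"hand":1,"delta_pos":[0,0,-1.2],"twist":0},{"hand":1,"delta_pos":[0,0,-1.2],"twist":0}]'; python3 - <<'E'
from h import *
im,d=snap('scene','c5s.png')
T=status.observe()['position'];print(T,proj('scene',[[.5663,-.4414,.06],[.4556,-.395,.06]]))
cv2.imwrite('pics/c5c.png',cv2.resize(im[130:210,128:228,::-1],None,fx=6,fy=6,interpolation=cv2.INTER_CUBIC))
E
```

```text
t: 19.62
position: [0.5059, -0.4156, 0.0581]
ee_rot: [0.196, 0.981, 0.001, 0.002]
contact_force: [-0.4, -0.3, -1.2]
opening: 0.059
[ 0.50606057 -0.41577738  0.05847339] [[160.52732943 178.66593773]
 [191.79127312 159.0750262 ]]
```

View pics/c5c.png

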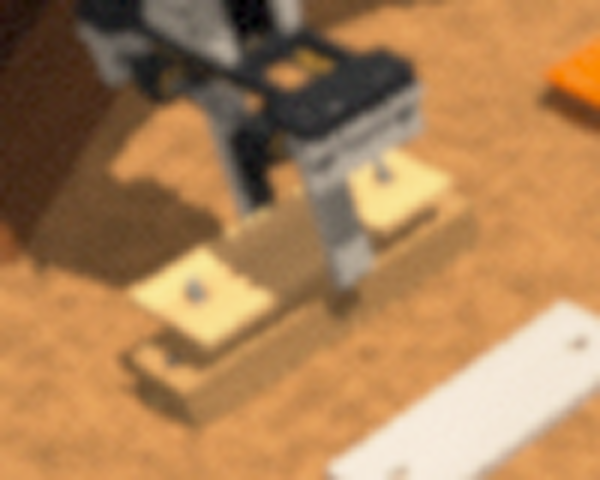

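```bash
python3 -m creep '[{"hand":1,"delta_pos":[0,0,-0.8],"twist":0},{"hand":1,"delta_pos":[0,0,-1.6],"twist":0},{"hand":1,"delta_pos":[0,0,-2.1],"twist":0},{"hand":1,"delta_pos":[0,0,-2.1],"twist":0}]'; python3 -m creep '[{"hand":0.2,"delta_pos":[0,0,0],"twist":0},{"hand":-0.2,"delta_pos":[0,0,0],"twist":0},{"hand":-0.5,"delta_pos":[0,0,0],"twist":0},{"hand":-0.5,"delta_pos":[0,0,3],"twist":0},{"hand":-0.7,"delta_pos":[0,0,8],"twist":0},{"hand":-1,"delta_pos":[0,0,14],"twist":0.1},{"hand":-1,"delta_pos":[0,6,17],"twist":0.3},{"hand":-1,"delta_pos":[0,12,17],"twist":0.4},{"hand":-1,"delta_pos":[0,18,17],"twist":0.5},{"hand":-1,"delta_pos":[0,24,17],"twist":0.6},{"hand":-1,"delta_pos":[0,30,17],"twist":0.7},{"hand":-1,"delta_pos":[0,36,17],"twist":0.8},{"hand":-1,"delta_pos":[0,42,17],"twist":0.9},{"hand":-1,"delta_pos":[0,48,17],"twist":1},{"hand":-1,"delta_pos":[0,54,17],"twist":1.1},{"hand":-1,"delta_pos":[0,60,17],"twist":1.1},{"hand":-1,"delta_pos":[0,60,17],"twist":1.1}]'; python3 - <<'E'
from h import *
f=lambda s:np.clip(s[...,1],60,170)/110
fk=lambda s:np.clip(s.min(-1),60,175)/115
for c in('top','scene'):
    im,d=snap(c,f'd_{c}.png');w=cloud(c,d)
    r=fitrect(im,c,.036,(.511,-.418),-22.7,.16,.06,f);uv=proj(c,[[.511,-.418,.036]])[0].round().astype(int)
    print(c,'board',r,'z',np.nanmedian(w[uv[1]-3:uv[1]+4,uv[0]-3:uv[0]+4,2]).round(4),'keeper',fitrect(im,c,.008,(.561,-.297),-22.5,.16,.06,fk))
E
```

```text
t: 20.18
position: [0.5059, -0.4156, 0.0369]
ee_rot: [0.196, 0.981, 0.002, 0.002]
contact_force: [-0.0, 0.4, -0.8]
opening: 0.0589
t: 22.3
position: [0.505, 0.1909, 0.2074]
ee_rot: [-0.35, 0.937, 0.004, 0.002]
contact_force: [1.2, -1.6, 0.6]
opening: 0.0945
top board (array([ 511.9, -415.9,  -22.3]), np.float64(-0.52)) z 0.0355 keeper (array([ 560.2, -295.1,  -23. ]), np.float64(-0.73))
scene board (array([ 508.8, -411.9,  -22.3]), np.float64(-0.22)) z 0.0374 keeper (array([ 559.6, -296.6,  -23.3]), np.float64(-0.53))
```

```bash
python3 -m creep '[{"hand":-1,"delta_pos":[-2,6,0],"twist":0},{"hand":-1,"delta_pos":[-4,12,0],"twist":0},{"hand":-1,"delta_pos":[-6,18,-3],"twist":0},{"hand":-1,"delta_pos":[-6,18.05,-8],"twist":0},{"hand":-1,"delta_pos":[-6,18.05,-13],"twist":0},{"hand":-1,"delta_pos":[-6,18.05,-13],"twist":0},{"hand":-1,"delta_pos":[-6,18.05,-13],"twist":0}]'; python3 - <<'E'
from h import *
im,d=snap('top')
for r in(.05,.06):
  p=boardpts(im,'top',(.440,.366),r)
  print(len(p),rect(p) if len(p)>9 else '')
E
```

```text
t: 23.28
position: [0.4474, 0.3644, 0.0785]
ee_rot: [-0.345, 0.939, 0.002, 0.002]
contact_force: [0.7, 0.6, 0.6]
opening: 0.094
203 (array([445.9, 365.6]), array([52.3, 44.8]), -50.9)
222 (array([422.7, 368. ]), array([89.6, 72.2]), -37.8)
```

```bash
python3 -m creep '[{"hand":-1,"delta_pos":[-0.2,0.7,0],"twist":0.015},{"hand":-1,"delta_pos":[-0.2,0.7,0],"twist":0.015},{"hand":-1,"delta_pos":[-0.2,0.7,-2.5],"twist":0.015},{"hand":-1,"delta_pos":[-0.2,0.7,-4.5],"twist":0.015},{"hand":-1,"delta_pos":[-0.2,0.7,-5.2],"twist":0.015},{"hand":-1,"delta_pos":[-0.2,0.7,-5.2],"twist":0.015}]' && python3 -m creep '[{"hand":0,"delta_pos":[0,0,0],"twist":0},{"hand":1,"delta_pos":[0,0,0],"twist":0},{"hand":1,"delta_pos":[0,0,0],"twist":0},{"hand":1,"delta_pos":[0,0,0],"twist":0},{"hand":1,"delta_pos":[0,0,0],"twist":0},{"hand":1,"delta_pos":[0,0,0],"twist":0}]' 45
```

```text
t: 24.08
position: [0.4456, 0.3722, 0.0273]
ee_rot: [-0.352, 0.936, 0.003, 0.003]
contact_force: [-0.4, 0.5, -0.1]
opening: 0.0941
t: 24.82
position: [0.4458, 0.372, 0.0276]
ee_rot: [-0.352, 0.936, 0.003, 0.003]
contact_force: [0.1, -0.8, 4.1]
opening: 0.0596
```

```bash
python3 -m creep '[{"hand":1,"delta_pos":[-0.38,-0.33,0],"twist":0},{"hand":1,"delta_pos":[-0.75,-0.66,0],"twist":0},{"hand":1,"delta_pos":[-1.28,-1.12,0],"twist":0},{"hand":1,"delta_pos":[-1.8,-1.58,0],"twist":0},{"hand":1,"delta_pos":[-2.33,-2.04,0],"twist":0},{"hand":1,"delta_pos":[-2.86,-2.5,0],"twist":0},{"hand":1,"delta_pos":[-3.38,-2.97,0],"twist":0},{"hand":1,"delta_pos":[-3.76,-3.3,0],"twist":0},{"hand":1,"delta_pos":[-3.76,-3.3,0],"twist":0}]' && python3 -m creep '[{"hand":0.2,"delta_pos":[0,0,0],"twist":0},{"hand":-0.1,"delta_pos":[0,0,0],"twist":0},{"hand":-0.7,"delta_pos":[0,0,0],"twist":0},{"hand":-0.7,"delta_pos":[0,0,0],"twist":0}]'; python3 - <<'E'
from h import *
snap('top','a2.png');im,d=snap('scene','a2s.png')
T=status.observe()['position'];print(T)
uv=proj('scene',[.45,.38,.03])[0].round().astype(int)
cv2.imwrite('pics/a2c.png',cv2.resize(im[uv[1]-60:uv[1]+70,uv[0]-70:uv[0]+70,::-1],None,fx=4,fy=4,interpolation=cv2.INTER_CUBIC))
E
```

```text
t: 25.95
position: [0.4104, 0.3416, 0.0283]
ee_rot: [-0.352, 0.936, 0.004, 0.006]
contact_force: [3.7, 3.1, -0.9]
opening: 0.0593
t: 26.45
position: [0.4095, 0.3409, 0.0281]
ee_rot: [-0.353, 0.936, 0.004, 0.005]
contact_force: [-0.4, 1.0, -0.3]
opening: 0.0756
[0.40980161 0.34113514 0.02813909]
```

View pics/a2c.png

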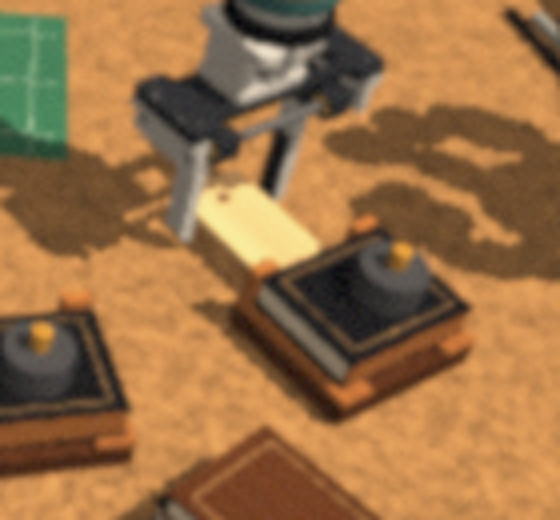

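```bash
python3 -m creep '[{"hand":-0.7,"delta_pos":[1.5,1.3,0],"twist":0},{"hand":-0.7,"delta_pos":[3,2.6,0],"twist":0},{"hand":-0.7,"delta_pos":[4.2,3.6,0],"twist":0},{"hand":-0.7,"delta_pos":[4.2,3.6,0],"twist":0},{"hand":-0.7,"delta_pos":[4.2,3.6,0],"twist":0},{"hand":0.3,"delta_pos":[4.2,3.6,0],"twist":0},{"hand":1,"delta_pos":[4.2,3.6,0],"twist":0},{"hand":1,"delta_pos":[4.2,3.6,0],"twist":0},{"hand":1,"delta_pos":[4.2,3.6,0],"twist":0},{"hand":1,"delta_pos":[4.2,3.6,0],"twist":0},{"hand":1,"delta_pos":[4.2,3.6,0],"twist":0}]' 45 && python3 -m creep '[{"hand":1,"delta_pos":[-0.38,-0.33,0],"twist":0},{"hand":1,"delta_pos":[-0.9,-0.79,0],"twist":0},{"hand":1,"delta_pos":[-1.5,-1.32,0],"twist":0},{"hand":1,"delta_pos":[-2.1,-1.84,0],"twist":0},{"hand":1,"delta_pos":[-2.7,-2.37,0],"twist":0},{"hand":1,"delta_pos":[-3.3,-2.89,0],"twist":0},{"hand":1,"delta_pos":[-3.9,-3.42,0],"twist":0},{"hand":1,"delta_pos":[-4.5,-3.94,0],"twist":0},{"hand":1,"delta_pos":[-5.2,-4.56,0],"twist":0},{"hand":1,"delta_pos":[-5.2,-4.56,0],"twist":0}]'
```

```text
t: 27.92
position: [0.4515, 0.377, 0.0282]
ee_rot: [-0.353, 0.936, 0.004, 0.005]
contact_force: [-0.0, -1.1, 2.5]
opening: 0.0593
t: 29.18
position: [0.3986, 0.3305, 0.0281]
ee_rot: [-0.353, 0.936, 0.004, 0.004]
contact_force: [0.5, -0.5, -0.5]
opening: 0.059
```

```bash
python3 -m creep '[{"hand":1,"delta_pos":[0,0,4],"twist":0},{"hand":1,"delta_pos":[0,0,9],"twist":0},{"hand":1,"delta_pos":[0.5,-4,13],"twist":-0.05},{"hand":1,"delta_pos":[1.3,-9,14],"twist":-0.1},{"hand":1,"delta_pos":[2.1,-14,14],"twist":-0.2},{"hand":1,"delta_pos":[2.9,-20,14],"twist":-0.3},{"hand":1,"delta_pos":[3.8,-26,14],"twist":-0.4},{"hand":1,"delta_pos":[4.7,-32,14],"twist":-0.5},{"hand":1,"delta_pos":[5.6,-38,14],"twist":-0.6},{"hand":1,"delta_pos":[6.5,-44,14],"twist":-0.7},{"hand":1,"delta_pos":[7.4,-50,14],"twist":-0.8},{"hand":1,"delta_pos":[8.3,-56,14],"twist":-0.9},{"hand":1,"delta_pos":[9.2,-62,14],"twist":-1},{"hand":1,"delta_pos":[10.1,-68,14],"twist":-1.1},{"hand":1,"delta_pos":[11.2,-74.8,12],"twist":-1.116},{"hand":1,"delta_pos":[11.2,-74.8,8],"twist":-1.116},{"hand":1,"delta_pos":[11.2,-74.8,7.5],"twist":-1.116},{"hand":1,"delta_pos":[11.2,-74.8,7.5],"twist":-1.116},{"hand":1,"delta_pos":[11.2,-74.8,7.5],"twist":-1.116}]'; python3 - <<'E'
from h import *
im,d=snap('top','a4.png');ims,ds=snap('scene','a4s.png')
s=status.observe();T=s['position'];n=s['ee_rot'];print(T.round(4),s['opening'],'jaw',np.degrees(2*np.arctan2(n[1],n[0]))-90)
a=im[160:260,420:540,::-1];b=ims[120:220,118:238,::-1]
cv2.imwrite('pics/a4c.png',np.hstack([cv2.resize(x,(400,333),interpolation=cv2.INTER_CUBIC) for x in(a,b)]))
E
```

```text
t: 31.55
position: [0.512, -0.4169, 0.1049]
ee_rot: [0.196, 0.981, 0.0, 0.007]
contact_force: [0.0, 0.7, -0.6]
opening: 0.0592
[ 0.5118 -0.4172  0.1048] 0.05898302689981182 jaw 67.42427172742441
```

View pics/a4c.png

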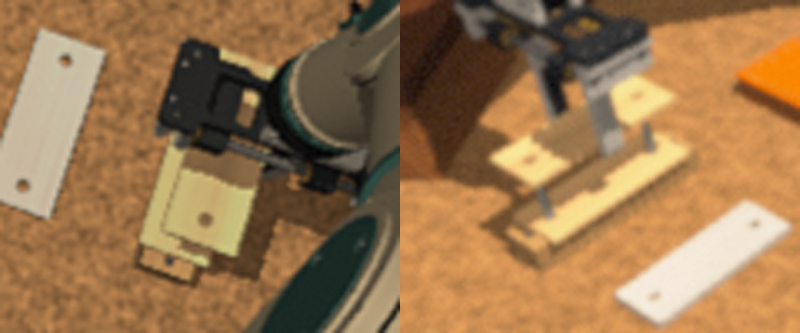

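```bash
python3 - <<'E'
from h import *
T=status.observe()['position']
im=cv2.imread('pics/a4.png');ims=cv2.imread('pics/a4s.png')
holes(ims,'scene',[(157.6,168),(189.1,148.5)],.1026,T)
holes(im,'top',[(481.5,225.7)],.1026,T)
E
```

```text
scene [[156.6, 167.6], [188.8, 148.3]] world [[566.2, -440.9], [456.1, -394.7]] rel ref in jig axes [[59.3, -0.9], [-60.0, -0.7]]
top [[481.2, 225.5]] world [[456.8, -392.5]] rel ref in jig axes [[-60.2, 1.6]]
```

```bash
python3 -m creep '[{"hand":1,"delta_pos":[-0.08,-0.06,0],"twist":0},{"hand":1,"delta_pos":[-0.08,-0.06,-1],"twist":0},{"hand":1,"delta_pos":[-0.08,-0.06,-2],"twist":0},{"hand":1,"delta_pos":[-0.08,-0.06,-2.8],"twist":0},{"hand":1,"delta_pos":[-0.08,-0.06,-3.4],"twist":0},{"hand":1,"delta_pos":[-0.08,-0.06,-4],"twist":0},{"hand":1,"delta_pos":[-0.08,-0.06,-4],"twist":0}]'; python3 - <<'E'
from h import *
im,d=snap('scene','a5s.png')
cv2.imwrite('pics/a5c.png',cv2.resize(im[130:210,128:228,::-1],None,fx=6,fy=6,interpolation=cv2.INTER_CUBIC))
E
```

```text
t: 32.52
position: [0.5107, -0.4176, 0.0642]
ee_rot: [0.196, 0.981, 0.0, 0.006]
contact_force: [-0.6, 0.3, -0.6]
opening: 0.0596
```

```bash
python3 -m creep '[{"hand":1,"delta_pos":[0,0,-0.8],"twist":0},{"hand":1,"delta_pos":[0,0,-1.5],"twist":0},{"hand":1,"delta_pos":[0,0,-1.9],"twist":0},{"hand":1,"delta_pos":[0,0,-1.9],"twist":0}]'; python3 -m creep '[{"hand":0.2,"delta_pos":[0,0,0],"twist":0},{"hand":-0.2,"delta_pos":[0,0,0],"twist":0},{"hand":-0.5,"delta_pos":[0,0,0],"twist":0},{"hand":-0.5,"delta_pos":[0,0,3],"twist":0},{"hand":-0.7,"delta_pos":[0,0,8],"twist":0},{"hand":-1,"delta_pos":[0,0,14],"twist":0},{"hand":-1,"delta_pos":[0,6,16],"twist":0},{"hand":-1,"delta_pos":[0,12,16],"twist":0},{"hand":-1,"delta_pos":[0,18,16],"twist":0},{"hand":-1,"delta_pos":[0,24,16],"twist":0},{"hand":-1,"delta_pos":[0,30,16],"twist":0},{"hand":-1,"delta_pos":[0,35,16],"twist":0},{"hand":-1,"delta_pos":[0,38,16],"twist":0},{"hand":-1,"delta_pos":[0,38,16],"twist":0}]'; python3 - <<'E'
from h import *
f=lambda s:np.clip(s[...,1],60,170)/110
fk=lambda s:np.clip(s.min(-1),60,175)/115
cr=[]
for c in('top','scene'):
    im,d=snap(c,f'e_{c}.png');w=cloud(c,d)
    r=fitrect(im,c,.042,(.511,-.418),-22.7,.16,.06,f);uv=proj(c,[[.511,-.418,.042]])[0].round().astype(int)
    print(c,'board',r,'z',np.nanmedian(w[uv[1]-3:uv[1]+4,uv[0]-3:uv[0]+4,2]).round(4),'keeper',fitrect(im,c,.008,(.561,-.297),-22.5,.16,.06,fk))
    uv=uv+([-15,-15] if c=='top' else [20,10]);cr.append(cv2.resize(im[uv[1]-50:uv[1]+50,uv[0]-50:uv[0]+50,::-1],(400,400),interpolation=cv2.INTER_CUBIC))
cv2.imwrite('pics/ec.png',np.hstack(cr))
E
```

```text
t: 33.08
position: [0.5117, -0.4184, 0.0477]
ee_rot: [0.196, 0.981, -0.0, 0.008]
contact_force: [-2.7, 1.1, 13.4]
opening: 0.0596
t: 34.83
position: [0.5116, -0.0357, 0.2074]
ee_rot: [0.193, 0.981, 0.0, 0.007]
contact_force: [-0.0, -1.4, 0.4]
opening: 0.094
top board (array([ 512. , -416.8,  -22.5]), np.float64(-0.56)) z 0.0412 keeper (array([ 562. , -295.8,  -23. ]), np.float64(-0.73))
scene board (array([ 515.2, -407.8,  -21.9]), np.float64(-0.29)) z 0.0436 keeper (array([ 561.7, -297.3,  -22.9]), np.float64(-0.59))
```

View pics/ec.png

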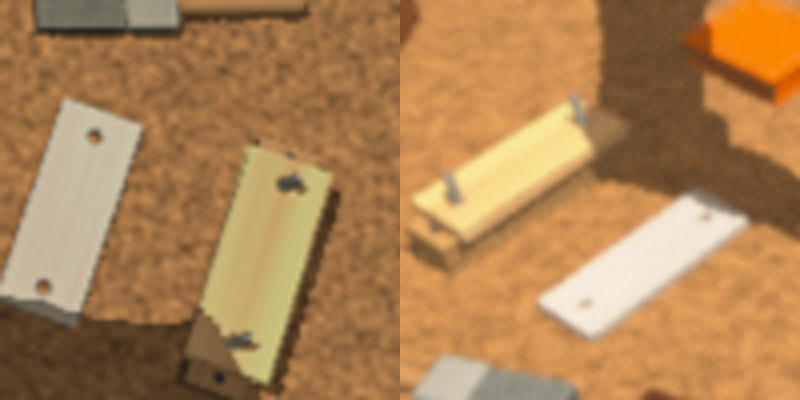

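```bash
python3 - <<'E'
from h import *
from scipy.linalg import lstsq
for c in('top','scene'):
    a=[]
    for i in range(3):
        im,d=get_image(c);w=cloud(c,d);a.append(w)
    P=np.concatenate([x.reshape(-1,3) for x in a]);P=P[~np.isnan(P[:,0])]
    t=np.radians(-22.7);u=np.array([np.cos(t),np.sin(t)]);v=np.array([-u[1],u[0]]);q=P[:,:2]-[.511,-.4175];s,tt=q@u,q@v
    k=(abs(s)<.075)&(abs(tt)<.026)&(abs(P[:,2]-.042)<.012)&(abs(abs(s)-.06)>.012)
    x=lstsq(np.c_[s[k],tt[k],np.ones(k.sum())],P[k,2])[0];print(c,k.sum(),'tilt rad',x[:2].round(4),'z',x[2].round(4))
    k=(abs(s)<.2)&(abs(tt-.13)<.2)&(abs(P[:,2])<.012)&(tt<-.06);print(' table',P[k,2].mean().round(4))
E
python3 -m creep '[{"hand":-1,"delta_pos":[2,-6,0],"twist":-0.01},{"hand":-1,"delta_pos":[4,-12,0],"twist":-0.01},{"hand":-1,"delta_pos":[4.85,-18,0],"twist":-0.01},{"hand":-1,"delta_pos":[4.85,-24,-3],"twist":-0.01},{"hand":-1,"delta_pos":[4.85,-26.1,-6],"twist":-0.01},{"hand":-1,"delta_pos":[4.85,-26.1,-11],"twist":-0.01},{"hand":-1,"delta_pos":[4.85,-26.1,-13],"twist":-0.01},{"hand":-1,"delta_pos":[4.85,-26.1,-13],"twist":-0.01},{"hand":-1,"delta_pos":[4.85,-26.1,-13],"twist":-0.01}]'; python3 - <<'E'
from h import *
fk=lambda s:np.clip(s.min(-1),60,175)/115
im,d=snap('scene','f.png');print(fitrect(im,'scene',.008,(.561,-.297),-22.5,.16,.06,fk))
E
```

```text
top 1973 tilt rad [ 0.0006 -0.0082] z 0.041
 table -0.001
scene 1126 tilt rad [ 0.0035 -0.0537] z 0.0431
 table 0.0017
t: 36.35
position: [0.5607, -0.3013, 0.0786]
ee_rot: [0.202, 0.979, -0.001, 0.009]
contact_force: [-0.3, -0.2, -0.2]
opening: 0.094
(array([ 561.6, -292.9,  -24.2]), np.float64(-0.5))
```

```bash
python3 -m creep '[{"hand":-1,"delta_pos":[-0.05,0.45,0],"twist":0},{"hand":-1,"delta_pos":[-0.05,0.45,-2.5],"twist":0},{"hand":-1,"delta_pos":[-0.05,0.45,-4.8],"twist":0},{"hand":-1,"delta_pos":[-0.05,0.45,-5.65],"twist":0},{"hand":-1,"delta_pos":[-0.05,0.45,-5.65],"twist":0},{"hand":-1,"delta_pos":[-0.05,0.45,-5.65],"twist":0}]' && python3 -m creep '[{"hand":0,"delta_pos":[0,0,0],"twist":0},{"hand":1,"delta_pos":[0,0,0],"twist":0},{"hand":1,"delta_pos":[0,0,0],"twist":0},{"hand":1,"delta_pos":[0,0,0],"twist":0},{"hand":1,"delta_pos":[0,0,0],"twist":0},{"hand":1,"delta_pos":[0,0,0],"twist":0}]' 35
```

```text
t: 37.15
position: [0.5612, -0.2971, 0.0236]
ee_rot: [0.202, 0.979, -0.001, 0.01]
contact_force: [0.0, 0.3, 0.5]
opening: 0.0938
t: 37.9
position: [0.5612, -0.2972, 0.0236]
ee_rot: [0.202, 0.979, -0.001, 0.01]
contact_force: [-1.3, -0.3, 1.4]
opening: 0.0588
```

```bash
python3 -m creep '[{"hand":1,"delta_pos":[0,0,3],"twist":0},{"hand":1,"delta_pos":[0,0,8],"twist":0},{"hand":1,"delta_pos":[-1,-3,10],"twist":0},{"hand":1,"delta_pos":[-3,-7,10],"twist":0},{"hand":1,"delta_pos":[-4.5,-11,10],"twist":0},{"hand":1,"delta_pos":[-5,-12,10],"twist":0},{"hand":1,"delta_pos":[-5,-12,9.5],"twist":0},{"hand":1,"delta_pos":[-5,-12,9.5],"twist":0},{"hand":1,"delta_pos":[-5,-12,9.5],"twist":0}]'; python3 - <<'E'
from h import *
im,d=snap('top','k4.png');ims,ds=snap('scene','k4s.png')
s=status.observe();T=s['position'];n=s['ee_rot'];print(T.round(4),s['opening'],'jaw',np.degrees(2*np.arctan2(n[1],n[0]))-90)
a=im[160:260,420:540,::-1];b=ims[110:210,118:238,::-1]
cv2.imwrite('pics/k4c.png',np.hstack([cv2.resize(x,(400,333),interpolation=cv2.INTER_CUBIC) for x in(a,b)]))
E
```

```text
t: 39.02
position: [0.5124, -0.4151, 0.1184]
ee_rot: [0.2, 0.98, -0.0, 0.01]
contact_force: [0.7, 0.1, -1.3]
opening: 0.0594
[ 0.5121 -0.416   0.1187] 0.05905332462049412 jaw 66.84001261610263
```

View pics/k4c.png

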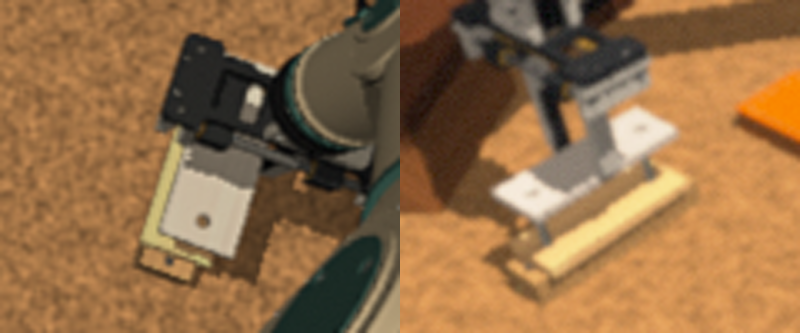

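```bash
python3 - <<'E'
from h import *
T=status.observe()['position']
im=cv2.imread('pics/k4.png');ims=cv2.imread('pics/k4s.png')
holes(ims,'scene',[(157.9,167.3),(190,148.4)],T[2]-.0156,T)
holes(im,'top',[(480.9,226.3)],T[2]-.0156,T)
E
```

```text
scene [[157.8, 167.3], [189.8, 148.1]] world [[564.4, -438.0], [455.1, -391.5]] rel ref in jig axes [[56.8, -0.1], [-62.0, 0.6]]
top [[480.6, 225.9]] world [[455.8, -390.4]] rel ref in jig axes [[-61.8, 1.9]]
```

```bash
python3 -m creep '[{"hand":1,"delta_pos":[0.05,-0.3,0],"twist":0.008},{"hand":1,"delta_pos":[0.05,-0.3,0],"twist":0.008},{"hand":1,"delta_pos":[0.05,-0.3,-1],"twist":0.008},{"hand":1,"delta_pos":[0.05,-0.3,-2],"twist":0.008},{"hand":1,"delta_pos":[0.05,-0.3,-2.6],"twist":0.008},{"hand":1,"delta_pos":[0.05,-0.3,-3],"twist":0.008},{"hand":1,"delta_pos":[0.05,-0.3,-3.4],"twist":0.008},{"hand":1,"delta_pos":[0.05,-0.3,-3.4],"twist":0.008}]'
```

```text
t: 40.12
position: [0.5125, -0.4188, 0.0844]
ee_rot: [0.197, 0.98, -0.001, 0.01]
contact_force: [-0.2, 0.8, -1.5]
opening: 0.0585
```

```bash
python3 -m creep '[{"hand":1,"delta_pos":[0,0,-0.7],"twist":0},{"hand":1,"delta_pos":[0,0,-1.3],"twist":0},{"hand":1,"delta_pos":[0,0,-1.7],"twist":0},{"hand":1,"delta_pos":[0,0,-1.7],"twist":0}]'; python3 -m creep '[{"hand":0.2,"delta_pos":[0,0,0],"twist":0},{"hand":-0.2,"delta_pos":[0,0,0],"twist":0},{"hand":-0.5,"delta_pos":[0,0,0],"twist":0},{"hand":-0.7,"delta_pos":[0,0,3],"twist":0},{"hand":-0.7,"delta_pos":[0,0,8],"twist":0},{"hand":-1,"delta_pos":[0,0,12],"twist":0},{"hand":-1,"delta_pos":[0,6,14],"twist":0},{"hand":-1,"delta_pos":[0,12,14],"twist":0},{"hand":-1,"delta_pos":[0,18,14],"twist":0},{"hand":-1,"delta_pos":[0,24,14],"twist":0},{"hand":-1,"delta_pos":[0,30,14],"twist":0},{"hand":-1,"delta_pos":[0,36,14],"twist":0},{"hand":-1,"delta_pos":[0,42,14],"twist":0},{"hand":-1,"delta_pos":[0,48,14],"twist":0},{"hand":-1,"delta_pos":[0,52,14],"twist":0},{"hand":-1,"delta_pos":[0,52,14],"twist":0}]'; python3 - <<'E'
from h import *
from scipy.linalg import lstsq
fk=lambda s:np.clip(s.min(-1),60,175)/115
cr=[]
for c in('top','scene'):
    im,d=snap(c,f'g_{c}.png')
    print(c,'keeper',fitrect(im,c,.05,(.511,-.418),-22.7,.16,.06,fk))
    uv=proj(c,[[.511,-.418,.042]])[0].round().astype(int)
    cr.append(cv2.resize(im[uv[1]-45:uv[1]+45,uv[0]-45:uv[0]+45,::-1],(400,400),interpolation=cv2.INTER_CUBIC))
    P=np.concatenate([cloud(c,get_image(c)[1]).reshape(-1,3) for i in range(3)]);P=P[~np.isnan(P[:,0])]
    t=np.radians(-22.7);u=np.array([np.cos(t),np.sin(t)]);v=np.array([-u[1],u[0]]);q=P[:,:2]-[.511,-.4175];s,tt=q@u,q@v
    k=(abs(s)<.075)&(abs(tt)<.024)&(abs(P[:,2]-.05)<.012)&(abs(abs(s)-.06)>.012)
    x=lstsq(np.c_[s[k],tt[k],np.ones(k.sum())],P[k,2])[0];print(c,k.sum(),'tilt',x[:2].round(4),'z',x[2].round(4))
    w0=np.load(c+'0.npy')
    for n in('book_a','weight_a'):
        for m in masks_of(c,n):
            if m['score']>.5: print('  ',n,np.round(m['position'],1))
a=cv2.imread('pics/g_top.png')
cv2.imwrite('pics/gc.png',np.vstack([np.hstack(cr)[:, :800],cv2.resize(a[120:260,140:540],(800,200))]))
E
```

```text
t: 40.62
position: [0.5122, -0.4187, 0.0669]
ee_rot: [0.197, 0.98, -0.0, 0.009]
contact_force: [0.1, -0.0, -1.8]
opening: 0.059
t: 42.62
position: [0.5123, 0.1057, 0.2074]
ee_rot: [0.193, 0.981, 0.001, 0.01]
contact_force: [-0.0, -0.5, 1.0]
opening: 0.0941
top keeper (array([ 511.8, -416.2,  -22.4]), np.float64(-0.72))
top 1827 tilt [-0.0002 -0.0026] z 0.0492
   book_a [336.5 177.8]
   book_a [445.8 293. ]
   book_a [181.  221.9]
   book_a [239.3 174.9]
   weight_a [168.8 218.6]
   weight_a [338.8 172. ]
scene keeper (array([ 510.1, -419.4,  -22.9]), np.float64(-0.46))
scene 963 tilt [ 0.0007 -0.0019] z 0.0516
   book_a [453.  222.1]
   book_a [289.2 224.3]
   book_a [235.8 146.6]
   book_a [371.  241.2]
   weight_a [287.3 214.1]
   weight_a [462.3 213.2]
   weight_a [451.6 224. ]
   weight_a [373.6 233.4]
```

View pics/gc.png

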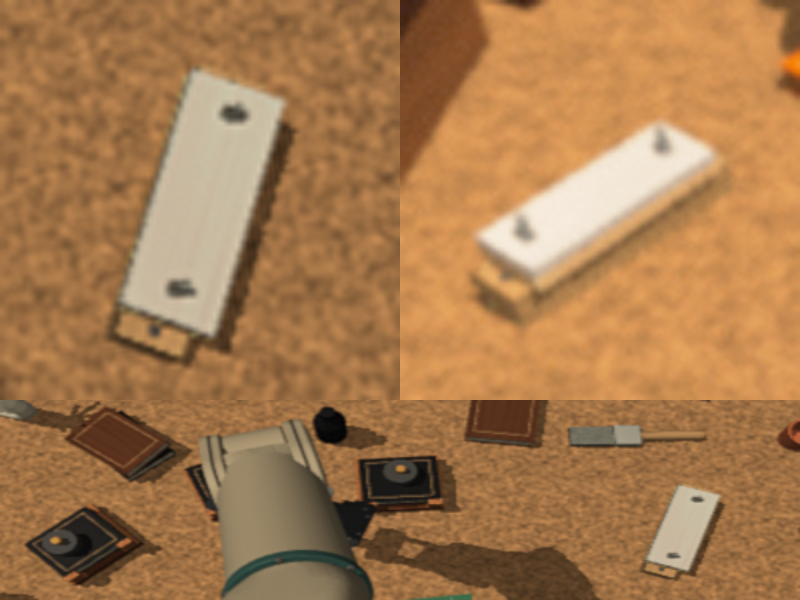

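Keeper flush (top at z ≈ 0.050, tilt < 0.003), pins through both holes. I check how far the notebooks and weights shifted before handing in.

```bash
python3 - <<'E'
from h import *
for c in('top','scene'):
    a=cv2.imread(f'pics/{c}0.png',0);b=cv2.imread(f'pics/g_{c}.png',0)
    for n,P,z in(('book_a',(.512,.432),.05),('stud_a',(.53,.446),.09),('book_c',(.62,-.025),.05),('stud_c',(.63,-.027),.09),('ref ledger',(.768,-.186),.03)):
        u,v=proj(c,[*P,z])[0].round().astype(int);r=9 if 'stud' in n else 24
        res=cv2.matchTemplate(b[v-r-10:v+r+11,u-r-10:u+r+11],a[v-r:v+r+1,u-r:u+r+1],cv2.TM_CCOEFF_NORMED)
        _,m,_,l=cv2.minMaxLoc(res);print(c,n,'px shift',np.array(l)-10,round(m,2))
s=status.observe();print(s['t'],s['contact_force'].round(1))
E
```

```text
top book_a px shift [1 1] 0.68
top stud_a px shift [1 1] 0.97
top book_c px shift [0 1] 0.67
top stud_c px shift [0 0] 0.94
top ref ledger px shift [0 0] 1.0
scene book_a px shift [-1 -1] 0.94
scene stud_a px shift [-1 -1] 0.97
scene book_c px shift [0 0] 0.75
scene stud_c px shift [0 0] 0.78
scene ref ledger px shift [0 0] 1.0
43.225 [ 0.4  0.3 -0.3]
```

Shifts are at most about 1 px (3 to 4 mm), well within limits, so I hand in.

```bash
python3 -c "
from bench import job;print(job.sign_off())"
```

```text
the job is handed in; nothing more can be done
None
```

The job is done and handed in at about 43 s, with no verdict reported. I took the keeper off the jig and drew out the two boards that were there, left and right; no board showed at the middle place. Each board was drawn in two pulls with a regrip at its centre. Both went over the pins, and the keeper went back on top.

**Stack:**
- The top camera puts the stacked boards' top at z ≈ 0.041 m with a tilt under 0.01 rad. The scene camera's fit before the keeper went on showed 0.054 rad across the board. I took that as an edge artefact, because its fit with the keeper on showed under 0.002 rad.
- The keeper's top is at z ≈ 0.049 to 0.052 m, tilted under 0.003 rad, with both pins through its holes. Its centre is about 1 to 2 mm from the jig centre. The two cameras disagree by about 3 mm across the jig.

**Notebooks and weights:** at the left and right places they shifted by at most about 1 pixel (3 to 4 mm). Some matches were only fair (0.67 to 0.78), probably because of shadows. The middle place was partly hidden by the arm in the last top view, and I did not check it for shift.

**Not seen or only partly checked:**
- I noticed no knock to the keeper and no slipping grip.
- Setting the second board down showed a brief contact force of about 13 N.
- Of the bystanders I measured only the ledger, which had not moved.

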